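# Open the jar rack's travel guard

## Robot

A 6-joint arm with a two-finger parallel gripper is mounted at the origin on the work surface. World frame = base frame: x ahead of the robot, y to its left, z up, the work surface at z = 0. Lengths are in mm, angles in rad, forces in N, time in s.
With the tool pointing down it reaches from about 350 to 775 mm from the base axis. Payload 7.3 kg.
Tool frame: the origin (TCP) lies on the centre line of the jaws, within the pads' length; the fingertips stand 11 mm ahead of it and the grasp point (between the pads) lies 8 mm behind it; z points along the fingers, y is the line along which they close (so a half turn about z gives the same grasp; the last joint's range is limited). The gripper opens to 92 mm and grips with 3 to 60 N. Pads are 19 mm wide; open, the fingers measure 130 mm over their backs; the gripper's body (75 mm by 190 mm) begins 47 mm behind the grasp point.
Start: joints at [-1.304, 0.342, 1.524, -0, 1.275, -0.146], TCP at [210.642, -480.913, 202.241] pointing down, gripper open.
Joint ranges: [-2.53, 2.53], [-0.77, 2.02], [0.04, 2.7], [-1, 4.14], [0.28, 2.66], [-3.11, 3.11]. Speed limits (rad/s): [2.57, 2.57, 3.14, 3.14, 3.14, 3.14].

## Interface

Orientations are given as [roll, pitch, yaw] about the fixed x, y, z axes, in that order (R = Rz(yaw) Ry(pitch) Rx(roll)).
In Python, from plant import bot gives the robot as it stands.
- The arm moves only by the tool step_arm, never from a script. Its argument "deltas" is a list of rows, each a list of 5 numbers: the opening, from 0 (shut) to 1 (fully open), then the shift along the tool's x, y, z each as a share of 0.5 m, from -1 to 1, then the turn about the tool's z as a share of pi/2 rad, from -1 to 1. In form: [[claw, x, y, z, turn], ...]. A call has 1 to 8 rows; each row shifts and turns the commanded pose from where the row before left it, along the tool's axes as they then stand; what a row does not reach is not made up. A row lasts 1/10 s, in which the tool goes at most 50 mm and 8.59 degrees, less where a joint would pass 70% of its speed; a pose out of reach is approached as far as the arm can. A call with a number of a shift or a turn outside -1 to 1 is refused whole. A call with a gripper value outside its range is refused whole. The fingers move at their own pace and stop on an object; the grip force is fixed at half the most. Time passes only in rows, so rows that do not move let the fingers close. It gives the time, the measured TCP pose, the force, the opening and the grip force at its end, in the units of the state.
- bot.get_obs(): the state, without advancing time (a new reading comes with each control period).
- bot.capture(name): name is "scene" or "top" or "wrist"; returns (picture, depth): 400x640x3 uint8, red, green, blue; 400x640 float32, mm along the optical axis (not along the pixel's ray), 0 where there is no reading.
- bot.camera_params(name): a dict with "fov_y" (degrees; the focal length in pixels is half the picture's height over the tangent of half this angle, whatever the lens; pixels are square), "cx", "cy" (the principal point, pixels), "rvec" (rotation vector, rad) and "tvec" (3), from world to camera coordinates, as OpenCV has them. Camera axes: x right, y down, z forward; pixel columns grow to the right and rows downward; lengths in mm; the calibration is good to about 2 mm. A picture is of the moment at which its call begins: read the wrist's pose just before it. camera_params takes no time and is no camera call; for the wrist camera it gives the pose at the moment of the call.
- bot.close_job(): hands the job in; it is judged then, once.
The state is a dict: "time": time; "joint_positions": joint angles; "dq": joint speeds; "tau": joint torques, N m; "tool_pos": TCP position; "tcp_rot": TCP orientation; "contact_force": force on the tool from outside, world axes, zero at the start; "moment": the same for the moment, N m; "grip_width": finger opening in mm; "finger_force": force on a finger pad.
Only numpy, scipy, OpenCV 4.12 (cv2) and the standard library are available. Lean on these libraries where they do the work, as an engineer would, in place of code of your own. Each camera call takes 0.05 s, during which the arm holds its last target. There are 200 camera calls.

## Task

Open the travel guard of the spice-jar rack: find which of the two yellow-knobbed latch levers stands upright in the guard's notch and blocks it, and tip that one over towards the robot as far as it goes. Only then slide the blue guard by its red knob all the way to the left as seen from the robot, so that its posts stand between the front jars. Leave the other latch lever lying as it is, and let go at the end.

Things in the scene. Friction and masses are not known exactly. Their poses are not given: they have to be found in the camera images.
- rack: fixed wood-look melamine board 290 x 500 mm with two white tiers of jars (front jars' tops 120 mm, rear 170 mm above worktop; front jars begin at rack x -18 mm). Origin on the worktop; x points away from the robot, y to its left, turned up to 0.25 rad. Guard and latches lie on its -x side. A sieve stands upright at rack x -137, y 222, up to 235 mm high. Rack coordinates below are in mm from this origin.
- latch_a_knob (a point): centre of the yellow ball (24 mm) on one of two identical latch levers; tell the upright, blocking one by its lean. 10 mm square steel stem; point z runs along it, away from the hinge 105 mm below. Hinges: rack x -127, z 30, at y -90 and +90 (either way round), axis along rack y. Upright, the ball is 135 high and the stem stands in a notch of the guard.
- latch_b_knob (a point): centre of the yellow ball (24 mm) on the other latch lever, same build. A latch tips only towards rack -x (the robot): it is clear of the notch from 0.55 rad and stops at 0.9 rad (ball then 82 mm nearer the robot, 95 high). It stays where left; 1.5 N at the ball moves it. At the start one latch is upright, the other lies tipped 0.72 to 0.88 rad.
- guard_knob (a point): centre of the red ball (26 mm) on a 14 mm steel post on the blue guard: rack x -75, z 135, y -21 when closed (up to 3 more at start). The guard, a strip at rack x -137 to -41, top 66 high, has four posts 98 high at x -45 before the jars. It slides 42 mm along rack +y to its stop (knob at y +21), friction 2.5 N, stays where left; a latch in its notch stops it within 5 mm.

How it is judged:
By the outcome, as a careful person would: the job done as asked, in the order asked, and still so for the second after the job is handed in, with the robot touching nothing.
It also fails if it takes over 42 s, if anything falls off the work surface, if the arm or the gripper's body presses on something with over 40 N, if the wrist force passes 120 N, or if a joint passes its speed limit or range.

## Working session

There is one attempt and no reset: what is moved stays moved. The work goes in short steps, Python scripts to look and compute and a tool call to move; the robot and the scene stay as the last step left them, time stands still between calls to the robot, and variables do not carry over. Pictures are saved under pics/ and viewed, at most 10 in all, crops included, and the job is handed in when it is done.

Besides the shell and the picture viewer there is one more tool, called as a command line: name --pt "numbers of a row" for each row, then --argument value for the rest. step_arm: Moves the arm, as the interface text tells. Shift numbers are shares of 0.5 m and turn numbers shares of pi/2 rad, none past 1 either way. Its arguments: {"type":"object","properties":{"deltas":{"type":"array","items":{"type":"array","items":{"type":"number","minimum":-1,"maximum":1}}}},"required":["deltas"]}

```bash
ls; mkdir -p pics; cat > h.py <<'E'
import numpy as np, cv2
from plant import bot
def cam(n):
    p=bot.camera_params(n); f=200/np.tan(np.radians(p['fov_y'])/2)
    R=cv2.Rodrigues(np.array(p['rvec'],float))[0]; t=np.array(p['tvec'],float).ravel()
    return f,p['cx'],p['cy'],R,t
def ray(c,u,v):
    f,cx,cy,R,t=c; return -R.T@t, R.T@np.array([(u-cx)/f,(v-cy)/f,1])
def onz(c,u,v,z):
    o,d=ray(c,u,v); return o+d*(z-o[2])/d[2]
def blobs(img,depth,c,which):
    h=cv2.cvtColor(img,cv2.COLOR_RGB2HSV)
    m={'y':cv2.inRange(h,(22,130,90),(34,255,255)),
       'r':cv2.inRange(h,(0,150,70),(6,255,255))|cv2.inRange(h,(174,150,70),(180,255,255))}[which]
    n,l,s,ce=cv2.connectedComponentsWithStats(m)
    for i in range(1,n):
        if s[i,4]>15:
            d=np.median(depth[(l==i)&(depth>0)]) if ((l==i)&(depth>0)).any() else 0
            u,v=ce[i]; o,r=ray(c,u,v); p=o+r*(d+8)
            print(which,ce[i].round(1),s[i,2:],'d',d,'P',p.round(0))
E
cat > a.py <<'E'
from h import *
import sys
tag=sys.argv[1]
for n in sys.argv[2:]:
    c=cam(n); im,d=bot.capture(n); cv2.imwrite(f'pics/{tag}_{n}.png',im[:,:,::-1]); print(n)
    for w in 'yr': blobs(im,d,c,w)
o=bot.get_obs(); print({k:np.round(o[k],3) for k in('time','tool_pos','tcp_rot','joint_positions','contact_force','grip_width')})
E
python3 a.py 0 scene top
```

```text
pics
scene
y [285.4 147.2] [12 12 97] d 881.2728 P [490. -73. 138.]
y [393.9 165.4] [ 13  13 119] d 884.7667 P [456. 116. 109.]
y [182.7 205.7] [ 31  20 255] d 743.73566 P [ 693. -166.  147.]
y [187.4 228.7] [ 28  11 121] d 771.4843 P [ 695. -166.  102.]
r [ 13.4 202.6] [  37  131 2415] d 864.7093 P [ 686. -505.   77.]
r [309.3 171.4] [ 9 11 52] d 819.75793 P [553. -11. 140.]
r [238.3 202.8] [ 5 13 39] d 825.61383 P [ 611. -117.   98.]
top
y [431.  170.7] [19 25 93] d 731.79785 P [ 679. -162.  145.]
y [376.8 284.8] [ 13  14 143] d 726.05237 P [491. -75. 135.]
y [261.2 301.9] [ 9 14 97] d 750.933 P [457. 117. 107.]
r [616.1 156.3] [  56  105 3911] d 793.1935 P [ 720. -505.   86.]
r [401.9 211.8] [12 24 48] d 775.87866 P [ 614. -122.   95.]
r [341.3 243.5] [ 14  14 144] d 730.71155 P [557. -16. 136.]
{'time': np.float64(0.1), 'tool_pos': array([ 210.526, -480.511,  201.62 ]), 'tcp_rot': array([-3.14 , -0.   ,  0.413]), 'joint_positions': array([-1.304,  0.343,  1.525,  0.   ,  1.275, -0.146]), 'contact_force': array([ 0.141,  0.047, -0.276]), 'grip_width': np.float64(91.486)}
```

View pics/0_scene.png

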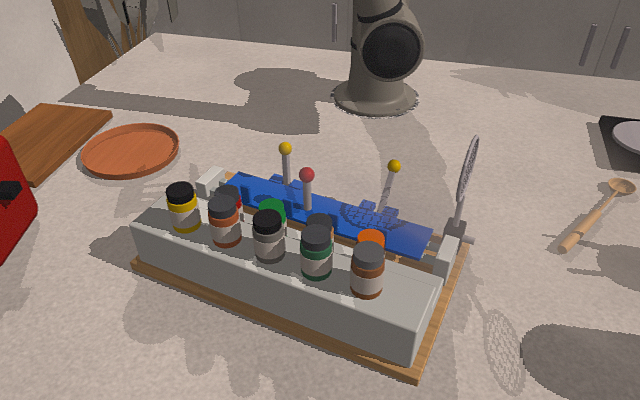

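View pics/0_top.png

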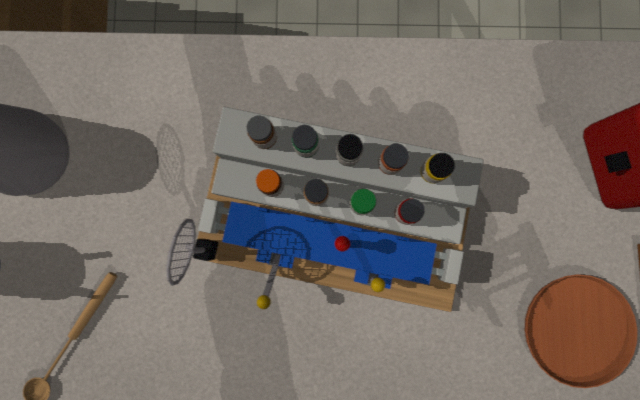

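The scene view shows the right-hand latch ball at pixel (285,147), upright. It measures z≈136 and sits at about (490,-74). The left latch ball at (394,165) leans over with z≈108. The red knob is at (309,171), at about (556,-14,137). The top view agrees, and the ball spacing gives a rack yaw of about -0.19. I'll turn, shut the fingers and go behind the upright latch.

step_arm --pt "0 0 0 0 0.077" --pt "0 0 0 0 0.077" --pt "0 0 0 0 0.077" --pt "0 0 0 0 0.077" --pt "0 0 0 0 0.077" --pt "0 0.039 -0.075 0 0" --pt "0 0.039 -0.075 0 0" --pt "0 0.039 -0.075 0 0"

```text
time: 0.9
tool_pos: [289.9, -380.3, 201.8]
tcp_rot: [-3.141, 0.0, -0.193]
contact_force: [0.5, -0.6, -0.1]
grip_width: 32.4
finger_force: 0.0
```

step_arm --pt "0 0.039 -0.075 0 0" --pt "0 0.039 -0.075 0 0" --pt "0 0.039 -0.075 0 0" --pt "0 0.039 -0.075 0 0" --pt "0 0.039 -0.075 0 0" --pt "0 0.039 -0.075 0 0" --pt "0 0.039 -0.075 0 0" --pt "0 0.039 -0.075 0 0"

```text
time: 1.7
tool_pos: [500.6, -115.3, 202.0]
tcp_rot: [3.142, 0.0, -0.192]
contact_force: [0.5, -0.8, -1.1]
grip_width: 0.5
finger_force: 0.0
```

step_arm --pt "0 0.038 -0.075 0 0" --pt "0 0 0 0 0" --pt "0 0 0 0 0"

```text
time: 2.0
tool_pos: [525.6, -82.9, 201.5]
tcp_rot: [3.141, 0.001, -0.19]
contact_force: [0.2, -0.5, 0.1]
grip_width: 0.4
finger_force: 0.0
```

```bash
python3 a.py 1 scene top wrist
```

```text
scene
y [285.4 147.1] [12 13 99] d 881.2632 P [490. -73. 138.]
y [393.7 165.4] [ 13  12 123] d 885.45056 P [455. 116. 109.]
y [182.9 205.7] [ 31  20 255] d 743.9664 P [ 693. -165.  147.]
y [187.4 228.7] [ 28  13 120] d 770.9133 P [ 695. -166.  102.]
r [ 13.5 202.4] [  37  131 2429] d 865.5819 P [ 686. -506.   77.]
r [308.9 170.9] [11 10 51] d 819.60486 P [552. -11. 141.]
r [238.3 202.7] [ 5 14 41] d 826.0646 P [ 611. -117.   98.]
top
y [431.4 171. ] [ 21  26 100] d 732.173 P [ 679. -162.  145.]
y [262.5 302.1] [ 13  14 129] d 751.0687 P [456. 114. 107.]
r [616.1 156.6] [  56  105 3940] d 793.6543 P [ 719. -505.   86.]
r [401.9 203.9] [10 11 19] d 775.4224 P [ 627. -122.   97.]
wrist
y [381.9  11.2] [31 13 89] d 247.27768 P [ 670. -165.   97.]
y [320.5 248. ] [ 2  9 18] d 143.84671 P [531. -86. 243.]
y [141.8 298.2] [ 26  24 456] d 303.0837 P [456. 115. 107.]
r [344.7  97. ] [ 40  46 198] d 264.81152 P [ 608. -123.   97.]
r [233.  183.2] [ 31  30 727] d 243.9893 P [557. -17. 136.]
{'time': np.float64(2.15), 'tool_pos': array([525.081, -84.579, 202.065]), 'tcp_rot': array([ 3.141e+00,  1.000e-03, -1.930e-01]), 'joint_positions': array([-0.304,  0.355,  1.505, -0.   ,  1.282,  1.46 ]), 'contact_force': array([-0.325, -0.606, -0.497]), 'grip_width': np.float64(0.485)}
```

step_arm --pt "0 0 0 0.06 0" --pt "0 0 0 0.06 0" --pt "0 0 0 0.052 0" --pt "0 0 0 0 0"

```text
time: 2.55
tool_pos: [522.8, -84.2, 113.3]
tcp_rot: [-3.141, 0.007, -0.194]
contact_force: [-1.0, -0.6, -0.2]
grip_width: 0.1
finger_force: 0.0
```

step_arm --pt "0 -0.02 0 0 0" --pt "0 -0.02 0 0.004 0" --pt "0 -0.02 0 0.004 0" --pt "0 -0.02 0 0.004 0" --pt "0 -0.02 0 0.006 0" --pt "0 -0.02 0 0.006 0" --pt "0 -0.02 0 0.006 0" --pt "0 -0.02 0 0.006 0"

```text
time: 3.35
tool_pos: [446.3, -68.3, 98.1]
tcp_rot: [3.141, -0.0, -0.192]
contact_force: [0.4, -0.2, 0.8]
grip_width: 0.3
finger_force: 0.4
```

```bash
python3 a.py 2 scene top|grep -v "P .6"
```

```text
scene
y [303.3 142.8] [11 11 51] d 938.13 P [431. -59. 113.]
y [393.8 165.4] [ 13  13 122] d 885.17163 P [456. 116. 109.]
y [182.8 205.6] [ 31  20 257] d 744.195 P [ 693. -166.  147.]
y [187.3 228.7] [ 28  12 123] d 770.9371 P [ 695. -166.  102.]
r [ 13.5 202.5] [  37  131 2422] d 864.99475 P [ 686. -505.   77.]
r [309.6 171.8] [ 9 10 50] d 818.999 P [554. -10. 140.]
r [238.3 202.6] [ 5 14 40] d 825.88776 P [ 611. -117.   98.]
top
y [431.3 170.7] [21 25 99] d 732.13574 P [ 679. -162.  145.]
y [262.6 302.2] [ 13  14 129] d 750.4904 P [456. 114. 108.]
r [616.1 156.5] [  56  105 3934] d 793.6572 P [ 719. -505.   86.]
r [402.7 213.7] [17 22 53] d 775.53467 P [ 610. -123.   95.]
r [341.  243.3] [ 13  14 140] d 730.1963 P [557. -16. 136.]
{'time': np.float64(3.45), 'tool_pos': array([445.242, -67.915,  97.685]), 'tcp_rot': array([-3.141e+00,  2.000e-03, -1.920e-01]), 'joint_positions': array([-0.322,  0.333,  1.868, -0.   ,  0.944,  1.441]), 'contact_force': array([-0.3  , -0.317, -0.074]), 'grip_width': np.float64(0.843)}
```

step_arm --pt "0 -0.01 0 0 0" --pt "0 -0.01 0 0 0" --pt "0 -0.008 0 0 0"

```text
time: 3.75
tool_pos: [433.2, -65.8, 98.3]
tcp_rot: [3.141, -0.0, -0.192]
contact_force: [0.4, 0.7, 1.0]
grip_width: 0.2
finger_force: 0.3
```

step_arm --pt "0 -0.006 0 0 0" --pt "0 -0.004 0 0 0"

```text
time: 3.95
tool_pos: [428.3, -64.8, 98.3]
tcp_rot: [3.142, -0.0, -0.192]
contact_force: [0.5, -0.7, 1.2]
grip_width: 0.3
finger_force: 0.3
```

```bash
python3 a.py 3 scene|grep "P .4"
```

```text
y [303.1 142.2] [11 11 67] d 942.00006 P [427. -60. 111.]
y [393.8 165.4] [ 13  12 123] d 885.0879 P [456. 116. 109.]
```

```bash
python3 -c "
import cv2;a=cv2.imread('pics/2_scene.png')[90:220,230:430];b=cv2.imread('pics/3_scene.png')[90:220,230:430]
cv2.imwrite('pics/c.png',cv2.resize(cv2.hconcat([a,b]),None,fx=2,fy=2))"
```

```text
(no output)
```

View pics/c.png

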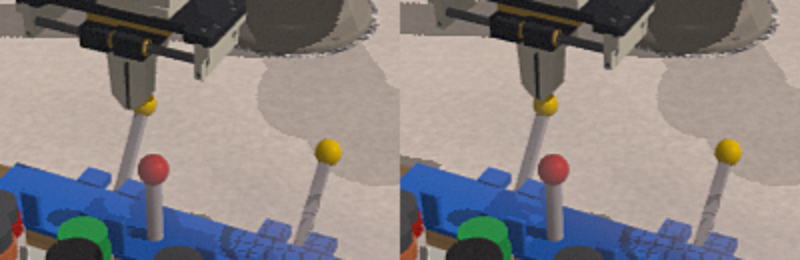

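The crop shows the right latch tipped, with its ball half hidden behind the shut fingers. I'll lift clear and measure its lean.

step_arm --pt "0 0.02 0 -0.03 0" --pt "0 0.04 0 -0.06 0" --pt "0 0.06 0 -0.06 0" --pt "0 0.06 0 -0.04 0" --pt "0 0 0 0 0"

```text
time: 4.5
tool_pos: [521.1, -83.2, 195.8]
tcp_rot: [3.141, -0.007, -0.192]
contact_force: [0.8, -0.4, 1.1]
grip_width: 0.2
finger_force: 0.0
```

```bash
python3 a.py 4 scene top wrist|grep -v "P .[67]"
```

```text
scene
y [303.1 141. ] [12 12 89] d 941.6385 P [426. -61. 113.]
y [393.9 165.4] [ 13  12 122] d 884.72986 P [456. 116. 109.]
y [182.8 205.7] [ 31  20 256] d 744.03265 P [ 693. -166.  147.]
y [187.4 228.7] [ 28  13 120] d 771.1687 P [ 695. -166.  102.]
r [ 13.5 202.3] [  37  131 2438] d 864.73596 P [ 686. -505.   77.]
r [309.1 170.8] [11 11 49] d 820.3531 P [552. -11. 141.]
r [238.3 202.6] [ 5 14 40] d 826.34424 P [ 610. -117.   98.]
top
y [431.5 171. ] [ 21  26 101] d 732.1569 P [ 679. -163.  145.]
y [262.5 302.2] [ 13  14 128] d 750.70636 P [456. 114. 107.]
r [616.1 156.5] [  56  105 3937] d 793.95966 P [ 720. -505.   86.]
r [403.  213.3] [17 24 55] d 775.4878 P [ 611. -124.   95.]
wrist
y [135.7 295. ] [ 27  24 484] d 291.8147 P [456. 115. 107.]
y [320.5 298.3] [ 2 12 23] d 128.7727 P [507. -80. 253.]
r [348.5  86.6] [ 47  47 247] d 254.20248 P [ 607. -124.   96.]
r [229.8 174.2] [ 33  31 797] d 232.48923 P [557. -17. 136.]
{'time': np.float64(4.65), 'tool_pos': array([515.487, -81.597, 191.986]), 'tcp_rot': array([-3.141e+00,  3.000e-03, -1.920e-01]), 'joint_positions': array([-0.304,  0.347,  1.547, -0.   ,  1.251,  1.459]), 'contact_force': array([-0.407,  0.02 , -0.432]), 'grip_width': np.float64(0.285)}
```

```bash
python3 - <<'E'
from h import *
c=cam('scene');f,cx,cy,R,t=c
for a in (0,.6,.68,.75,.8,.85,.9):
    P=np.array([490.5-105*np.sin(a)*.982,-74+105*np.sin(a)*.19,30+105*np.cos(a)])
    q=R@P+t; print(a,P.round(),f*q[0]/q[2]+cx,f*q[1]/q[2]+cy,q[2])
im=cv2.imread('pics/4_wrist.png'); s=cv2.imread('pics/4_scene.png')[90:250,230:430]
cv2.imwrite('pics/d.png',cv2.hconcat([cv2.resize(s,(500,400)),im[150:400,120:420][:, :]  if 0 else cv2.resize(im[150:400,140:428],(300,400))]))
E
```

```text
0 [490. -74. 135.] 284.77242279095634 148.56746139268 890.6550441706381
0.6 [432. -63. 117.] 300.888642564237 141.15695396428566 943.2024940497746
0.68 [426. -61. 112.] 302.65254150044797 141.6980667904775 951.0343201096673
0.75 [420. -60. 107.] 304.0938942956574 142.44584467260188 957.9219763582403
0.8 [417. -60. 103.] 305.06214870095897 143.13145652705512 962.841954326688
0.85 [413. -59.  99.] 305.97750243810094 143.93924947922207 967.7481806855528
0.9 [410. -58.  95.] 306.8385408594341 144.86542181813374 972.6283924240513
```

View pics/d.png

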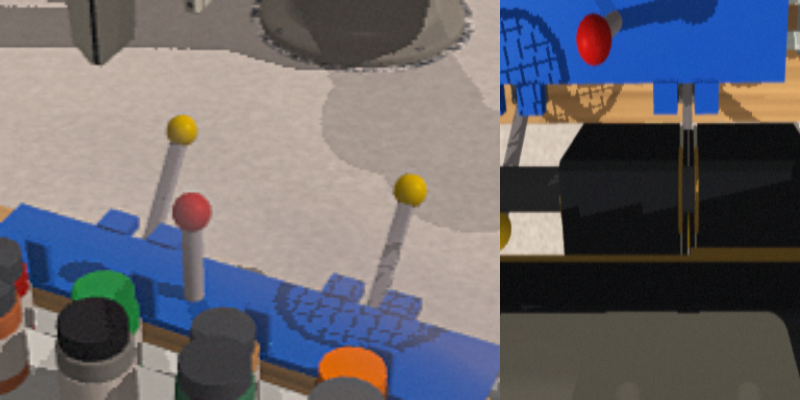

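```bash
python3 - <<'E'
from h import *
c=cam('scene');f,cx,cy,R,t=c
print(bot.get_obs()['tool_pos'])
im,d=bot.capture('scene')
o,r=ray(c,269,113); print(d[113,265:273],(o+r*d[113,268]).round())
for P in ([515,-82,181],[515,-82,192],[428,-65,87],[428,-65,98],[428,-65,110]):
    q=R@np.array(P,float)+t; print(P,f*q[0]/q[2]+cx,f*q[1]/q[2]+cy)
E
```

```text
[515.4874998  -81.59689455 191.98615818]
[1264.314    815.29974  814.2461   809.6255   810.1035   812.2884
  811.31793  808.00653] [527. -84. 224.]
[515, -82, 181] 274.1634619457178 132.44734821074405
[515, -82, 192] 273.7313698577559 126.71217656250192
[428, -65, 87] 300.9004244883156 153.08105685100685
[428, -65, 98] 300.71759926222296 148.21877828659132
[428, -65, 110] 300.5150903939753 142.83300877201748
```

The fingertip shows at about pixel (269,114), where the calibration puts it well above the stated 11 mm below the TCP. I'll measure the tip height with the gripper shut and then open.

```bash
cat > tip.py <<'E'
from h import *
T=bot.get_obs()['tool_pos']
for n in ('scene','top'):
    f,cx,cy,R,t=cam(n); im,d=bot.capture(n); v,u=np.mgrid[:400,:640]
    P=(np.stack([(u-cx)/f*d,(v-cy)/f*d,d],-1)-t)@R
    m=(d>0)&(abs(P[...,0]-T[0])<40)&(abs(P[...,1]-T[1])<80)&(P[...,2]>155)
    Q=P[m]-T; Q=Q[np.argsort(Q[:,2])]; print(n,len(Q),Q[[0,3,10,20,40,80]].round() if len(Q)>90 else '')
E
python3 tip.py
```

```text
scene 6353 [[  9.  -4.  25.]
 [  9.  -3.  27.]
 [  8.  -0.  28.]
 [ 10.   7.  31.]
 [  7. -12.  34.]
 [  9. -11.  38.]]
top 22329 [[-18.  58. 103.]
 [ 38.  49. 105.]
 [-16.  59. 106.]
 [-15.  61. 106.]
 [ 38.  46. 108.]
 [  9.  55. 130.]]
```

step_arm --pt "1 0 0 0 0" --pt "1 0 0 0 0" --pt "1 0 0 0 0" --pt "1 0 0 0 0" --pt "1 0 0 0 0" --pt "1 0 0 0 0" --pt "1 0 0 0 0" --pt "1 0 0 0 0"

```text
time: 5.6
tool_pos: [516.8, -82.0, 193.2]
tcp_rot: [3.141, 0.0, -0.192]
contact_force: [0.1, -0.7, 0.2]
grip_width: 60.0
finger_force: 0.0
```

```bash
python3 tip.py
```

```text
scene 6446 [[ -8. -29.  25.]
 [ -2. -30.  26.]
 [ 17.  33.  27.]
 [ 17.  36.  29.]
 [ -3. -29.  30.]
 [  3. -38.  35.]]
top 22567 [[-22.  66. 105.]
 [-17.  66. 108.]
 [-20.  65. 111.]
 [-21.  61. 112.]
 [-21.  65. 113.]
 [ 12.  80. 129.]]
```

The tips, open or shut, end about 25 mm above the reported TCP, so commanded heights must go about 36 mm lower than I assumed. That also explains the latch stopping at about 0.68 rad. Next I'll shut the gripper, go down behind the stem and push again.

step_arm --pt "0 -0.05 -0.003 0 0" --pt "0 -0.05 -0.003 0 0" --pt "0 0 0 0 0" --pt "0 0 0 0 0" --pt "0 0 0 0 0" --pt "0 0 0 0 0" --pt "0 0 0 0 0" --pt "0 0 0 0 0"

```text
time: 6.5
tool_pos: [468.6, -69.6, 193.0]
tcp_rot: [3.142, 0.0, -0.192]
contact_force: [-0.2, 0.1, -0.0]
grip_width: 13.3
finger_force: 0.0
```

step_arm --pt "0 0 0 0.06 0" --pt "0 0 0 0.06 0" --pt "0 0 0 0.06 0" --pt "0 0 0 0.04 0" --pt "0 0 0 0.016 0" --pt "0 0 0 0 0"

```text
time: 7.1
tool_pos: [468.0, -69.4, 74.5]
tcp_rot: [-3.141, 0.002, -0.192]
contact_force: [-0.3, -0.8, -0.4]
grip_width: 0.4
finger_force: 0.0
```

step_arm --pt "0 -0.01 0 0.005 0" --pt "0 -0.01 0 0.005 0" --pt "0 -0.01 0 0.005 0" --pt "0 -0.01 0 0.005 0" --pt "0 -0.01 0 0.005 0" --pt "0 -0.01 0 0.003 0"

```text
time: 7.7
tool_pos: [439.7, -64.0, 61.5]
tcp_rot: [3.141, -0.003, -0.192]
contact_force: [11.8, -0.8, 3.6]
grip_width: 0.4
finger_force: 5.4
```

```bash
python3 a.py 5 scene|grep "P .4"
```

```text
y [393.8 165.4] [ 13  12 123] d 884.8741 P [456. 116. 109.]
```

step_arm --pt "0 -0.004 0 0.002 0" --pt "0 -0.002 0 0 0"

```text
time: 7.95
tool_pos: [439.8, -64.1, 61.6]
tcp_rot: [3.141, -0.009, -0.193]
contact_force: [10.1, 0.5, 2.1]
grip_width: 0.4
finger_force: 4.7
```

step_arm --pt "0 0.04 0 0 0" --pt "0 0.06 0 -0.05 0" --pt "0 0.05 0 -0.08 0" --pt "0 0 0.07 -0.07 0" --pt "0 0 0.07 -0.06 0" --pt "0 0 0 0 0"

```text
time: 8.55
tool_pos: [497.3, -150.3, 194.0]
tcp_rot: [3.138, -0.007, -0.195]
contact_force: [0.7, 0.7, -0.5]
grip_width: 0.2
finger_force: 0.0
```

```bash
python3 a.py 6 scene top wrist|grep -v "P .[67]"
```

```text
scene
y [306.8 143.7] [11 12 83] d 962.39246 P [410. -58.  98.]
y [393.9 165.4] [ 13  12 122] d 884.7466 P [456. 116. 109.]
y [183.  205.7] [ 31  20 255] d 744.1839 P [ 693. -165.  146.]
y [187.4 228.6] [ 28  13 124] d 771.0999 P [ 695. -166.  102.]
r [ 13.5 202.2] [  37  131 2430] d 865.43066 P [ 686. -506.   77.]
r [309.1 171.2] [11 11 54] d 819.09827 P [553. -11. 141.]
r [238.3 202.7] [ 5 14 41] d 826.31256 P [ 610. -117.   97.]
top
y [431.4 171. ] [21 26 97] d 732.606 P [ 679. -162.  144.]
y [262.5 302.1] [ 13  14 129] d 751.0199 P [456. 114. 107.]
y [365.5 329.1] [ 13  13 131] d 758.9709 P [412. -61.  95.]
r [616.1 156.5] [  56  105 3937] d 793.8701 P [ 720. -505.   86.]
r [402.9 212.6] [17 24 58] d 775.6493 P [ 612. -124.   95.]
r [341.7 243.4] [ 14  14 154] d 730.5563 P [557. -17. 136.]
wrist
r [289.5  78.6] [ 51  45 265] d 250.50208 P [ 602. -141.   96.]
r [141.2 165.2] [ 38  31 917] d 228.82922 P [557. -17. 136.]
{'time': np.float64(8.7), 'tool_pos': array([ 495.231, -145.599,  189.196]), 'tcp_rot': array([-3.141e+00,  2.000e-03, -1.930e-01]), 'joint_positions': array([-0.435,  0.338,  1.567,  0.   ,  1.238,  1.329]), 'contact_force': array([-0.656,  0.042, -1.062]), 'grip_width': np.float64(0.312)}
```

The latch is now at its stop: the ball measures (410,-58,~96), against a prediction of (410,-58,95). Next is the guard knob at (557,-17,136), pushed from its right side with shut fingers.

step_arm --pt "0 0.036 -0.093 0 0" --pt "0 0.036 -0.093 0 0" --pt "0 0 0 0.07 0" --pt "0 0 0 0.07 0" --pt "0 0 0 0.058 0" --pt "0 0 0 0 0"

```text
time: 9.3
tool_pos: [545.2, -59.4, 86.0]
tcp_rot: [-3.141, 0.012, -0.19]
contact_force: [-0.7, -0.6, 0.5]
grip_width: 0.4
finger_force: 0.0
```

step_arm --pt "0 0 -0.02 0 0" --pt "0 0 -0.02 0 0" --pt "0 0 -0.02 0 0" --pt "0 0 -0.02 0 0" --pt "0 0 -0.01 0 0" --pt "0 0 -0.01 0 0"

```text
time: 9.9
tool_pos: [559.4, -12.3, 92.0]
tcp_rot: [3.141, -0.002, -0.192]
contact_force: [-0.6, -2.7, 2.2]
grip_width: 0.8
finger_force: 1.4
```

```bash
python3 a.py 7 scene top|egrep "P .5|time"
```

```text
r [330.4 181. ] [ 5  7 20] d 807.73425 P [563.  28. 135.]
{'time': np.float64(10.0), 'tool_pos': array([559.301, -11.923,  91.633]), 'tcp_rot': array([-3.141e+00, -1.000e-03, -1.910e-01]), 'joint_positions': array([-1.590e-01,  5.120e-01,  1.581e+00,  1.000e-03,  1.047e+00,
```

step_arm --pt "0 0 -0.01 0 0" --pt "0 0 -0.008 0 0"

```text
time: 10.2
tool_pos: [560.4, -5.8, 91.5]
tcp_rot: [3.138, -0.0, -0.192]
contact_force: [-5.6, -22.1, 4.7]
grip_width: 0.5
finger_force: 11.3
```

step_arm --pt "0 0 -0.006 0 0" --pt "0 0 -0.006 0 0"

```text
time: 10.4
tool_pos: [560.4, -5.6, 91.6]
tcp_rot: [3.129, 0.001, -0.191]
contact_force: [-10.8, -42.1, 8.0]
grip_width: 0.6
finger_force: 21.8
```

step_arm --pt "0 0 -0.006 0 0" --pt "0 0 0 0 0"

```text
time: 10.6
tool_pos: [560.4, -5.7, 91.7]
tcp_rot: [3.125, 0.001, -0.192]
contact_force: [-11.9, -44.9, 7.6]
grip_width: 0.5
finger_force: 23.2
```

At the stop. I'll back off and lift.

step_arm --pt "0 0 0.03 0 0" --pt "0 0 0.05 0 0" --pt "0 0 0 -0.08 0" --pt "0 0 0 -0.08 0" --pt "0 0 0 -0.08 0" --pt "0 -0.08 0.05 0 0" --pt "0 -0.08 0.05 0 0" --pt "0 0 0 0 0"

```text
time: 11.4
tool_pos: [461.5, -68.1, 210.7]
tcp_rot: [-3.141, 0.005, -0.194]
contact_force: [-0.1, 1.0, 0.1]
grip_width: 0.5
finger_force: 0.0
```

```bash
python3 a.py 8 scene top|egrep -v "P .[67]"
```

```text
scene
y [306.8 143.7] [11 12 78] d 961.5142 P [411. -58.  99.]
y [393.8 165.4] [ 13  13 122] d 885.2537 P [456. 116. 109.]
y [182.9 205.7] [ 31  20 255] d 744.29565 P [ 693. -166.  146.]
y [187.6 228.7] [ 28  13 120] d 771.4412 P [ 694. -166.  102.]
r [ 13.5 202.4] [  37  131 2414] d 865.25665 P [ 686. -506.   77.]
r [238.3 202.7] [ 5 14 39] d 825.91327 P [ 611. -117.   98.]
top
y [431.  170.8] [19 26 97] d 732.431 P [ 679. -162.  144.]
y [262.5 302.1] [ 13  14 127] d 751.2787 P [456. 114. 107.]
r [616.1 156.5] [  56  105 3936] d 793.61255 P [ 720. -505.   86.]
r [402.8 212.7] [17 24 58] d 775.28424 P [ 612. -124.   96.]
r [317.5 238.4] [ 14  14 152] d 731.218 P [565.  23. 136.]
{'time': np.float64(11.5), 'tool_pos': array([466.278, -68.096, 211.543]), 'tcp_rot': array([-3.141e+00, -1.000e-03, -1.930e-01]), 'joint_positions': array([-3.080e-01,  2.350e-01,  1.649e+00,  1.000e-03,  1.257e+00,
        1.455e+00]), 'contact_force': array([ 0.488, -0.092, -0.059]), 'grip_width': np.float64(0.277)}
```

View pics/8_scene.png

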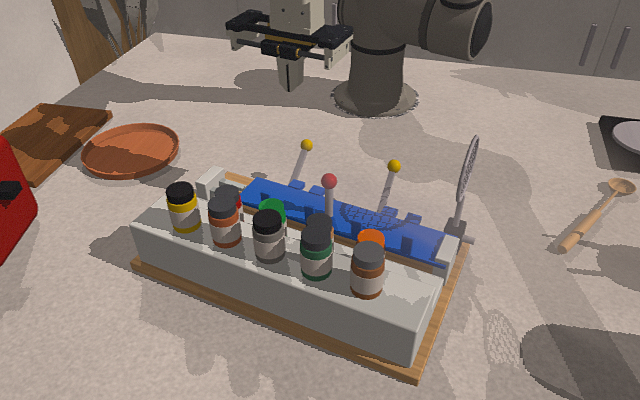

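The final scene view shows the latch ball tipped at (307,144) and the other latch unmoved at (394,165). The red knob at (329,181) has moved about 41 mm to its stop, and the robot is clear of everything.

```bash
python3 -c "
from plant import bot
print(bot.close_job())"
```

```text
the job is handed in; nothing more can be done
None
```

I tipped the blocking latch (the right-hand one) to its stop, then slid the guard about 41 mm left to its stop. The other latch hasn't moved, the robot is clear, and the job was handed in at about 11.5 s.

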